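# Shelve the filled tincture bottles by ticket colour

### The arm

A 6-joint arm with a two-finger parallel gripper is mounted at the origin on the work surface. World frame = base frame: x ahead of the robot, y to its left, z up, the work surface at z = 0. Lengths are in m, angles in degrees, forces in N, time in s.
With the tool pointing down it reaches from about 0.4 to 0.825 m from the base axis. Payload 7 kg.
Tool frame: the origin (TCP) lies midway between the tips of the shut fingers; the grasp point (between the pads) lies ctrl.tcp_to_grasp behind it (ctrl.tcp_to_grasp is the distance from the TCP to the grasp point, in m); z points along the fingers, y is the line along which they close (so a half turn about z gives the same grasp; the last joint's range is limited). The gripper opens to 88 mm and grips with 3 to 60 N. Pads are 19 mm wide; open, the fingers measure 130 mm over their backs; the gripper's body (78 mm by 193 mm) begins 47 mm behind the grasp point.
Start: joints at [81.022, 20.546, 0.682, 0, -70.136, -16.507], TCP at [0.29, 0.609, 0.227] pointing down, gripper open.
Joint ranges: [-176.03, 176.03], [-82.01, 121.73], [-58.28, 71.71], [-173.87, 95.51], [-174.79, -0.11], [-173.66, 173.66]. Speed limits (degrees/s): [136.94, 136.94, 172.46, 180, 180, 180].

### API

Orientations are given as [roll, pitch, yaw] about the fixed x, y, z axes, in that order (R = Rz(yaw) Ry(pitch) Rx(roll)).
In Python, from plant import ctrl, imaging, close_job gives the robot as it stands.
- The arm moves only by the shell command python3 -m crank 'ROWS'. ROWS is JSON, a list of rows, each a list of 3 entries, a list of its own where there are three numbers: the shift along the world's x, y, z in m, then the turn, a rotation vector about the world's x, y, z in degrees, then the opening, from -1 (shut) to 1 (fully open), so that 0 is half open. A call has 1 to 12 rows; each row shifts and turns the commanded pose from where the row before left it; what a row does not reach is not made up. A row lasts 1/10 s, in which the tool goes at most 50 mm and 8.59 degrees, less where a joint would pass 70% of its speed; a pose out of reach is approached as far as the arm can. A call is refused whole if a number of a shift passes 0.05 or a number of a turn 8.59, either way. A call with a gripper value outside its range is refused whole. The fingers move at their own pace and stop on an object; the grip force is fixed at half the most. Time passes only in rows, so rows that do not move let the fingers close. It gives the time, the measured TCP pose, the force, the opening and the grip force at its end, in the units of the state.
- ctrl.get_obs(): the state, without advancing time (a new reading comes with each control period).
- imaging.snapshot(name): name is "scene" or "top" or "wrist"; returns (picture, depth): 480x640x3 uint8, blue, green, red; 480x640 float32, m along the optical axis (not along the pixel's ray), 0 where there is no reading.
- imaging.camera_model(name): a dict with "mtx" (3x3 intrinsics, pixels), "D" ([k1, k2, p1, p2, k3] as OpenCV has them; the pictures are not rectified), "R" (3x3) and "t" (3): a world point X has camera coordinates R X + t. Camera axes: x right, y down, z forward; pixel columns grow to the right and rows downward; lengths in m; the calibration is good to about 2 mm. A picture is of the moment at which its call begins: read the wrist's pose just before it. camera_model takes no time and is no camera call; for the wrist camera it gives the pose at the moment of the call.
- close_job(): hands the job in; it is judged then, once.
The state is a dict: "clock": time; "joint_pos": joint angles; "qvel": joint speeds; "tau": joint torques, N m; "tool_pos": TCP position; "orientation": TCP orientation; "force": force on the tool from outside, world axes, zero at the start; "moment": the same for the moment, N m; "opening": finger opening in m; "gripper_force": force on a finger pad.
Only numpy, scipy, OpenCV 4.12 (cv2) and the standard library are available. Lean on these libraries where they do the work, as an engineer would, in place of code of your own. Each camera call takes 0.05 s, during which the arm holds its last target. There are 200 camera calls.

### The job

Move the row of four oblong amber bottles from the grey filling rack to the bins of the stock rack, so that they stand in the order of its tickets: each bottle in the bin whose ticket has the colour of its cap, turned with its broad side to the ticket and standing upright on the bin's floor. They are full glass bottles: keep them upright and set them down gently, do not drop them. Leave the round bottle and the white jar where they are.

Things in the scene. Friction and masses are not known exactly. Their poses are not given: they have to be found in the camera images.
- bottle_red_mid (a point): Mid-height centre of the loose oblong amber bottle with red cap and label stripe, 114 mm tall (+-57 from here; z up). Body 34 (x) by 56 (y) mm, 72 high; shoulder to 80; round cap 29 mm across, 88 to 114 mm above the underside. 0.13 to 0.2 kg. Front and back alike. Starts turned anyhow in a 74 mm square cell (80 mm apart, walls 25 mm high, floor 4 mm over the table) of the grey rack.
- bottle_yellow_mid (a point): Mid-height centre of the loose oblong amber bottle with yellow cap and label stripe, 114 mm tall (+-57 from here; z up). Body 34 (x) by 56 (y) mm, 72 high; shoulder to 80; round cap 29 mm across, 88 to 114 mm above the underside. 0.13 to 0.2 kg. Front and back alike. Starts turned anyhow in a 74 mm square cell (80 mm apart, walls 25 mm high, floor 4 mm over the table) of the grey rack.
- bottle_green_mid (a point): Mid-height centre of the loose oblong amber bottle with green cap and label stripe, 114 mm tall (+-57 from here; z up). Body 34 (x) by 56 (y) mm, 72 high; shoulder to 80; round cap 29 mm across, 88 to 114 mm above the underside. 0.13 to 0.2 kg. Front and back alike. Starts turned anyhow in a 74 mm square cell (80 mm apart, walls 25 mm high, floor 4 mm over the table) of the grey rack.
- bottle_blue_mid (a point): Mid-height centre of the loose oblong amber bottle with blue cap and label stripe, 114 mm tall (+-57 from here; z up). Body 34 (x) by 56 (y) mm, 72 high; shoulder to 80; round cap 29 mm across, 88 to 114 mm above the underside. 0.13 to 0.2 kg. Front and back alike. Starts turned anyhow in a 74 mm square cell (80 mm apart, walls 25 mm high, floor 4 mm over the table) of the grey rack.
- bin_red: Fixed white open bin with a red ticket on the lip along its front (-x side, out to 55 mm from the origin); four such, 80 mm apart in a straight row in any order, make the stock rack. Origin: centre of its underside, z up; inner floor 3 mm and rim 25 mm above it. Inside 52 mm front to back (x) by 73 mm along the row (y): a bottle fits only with a broad side to the ticket.
- bin_yellow: Fixed white open bin with a yellow ticket on the lip along its front (-x side, out to 55 mm from the origin); four such, 80 mm apart in a straight row in any order, make the stock rack. Origin: centre of its underside, z up; inner floor 3 mm and rim 25 mm above it. Inside 52 mm front to back (x) by 73 mm along the row (y): a bottle fits only with a broad side to the ticket.
- bin_green: Fixed white open bin with a green ticket on the lip along its front (-x side, out to 55 mm from the origin); four such, 80 mm apart in a straight row in any order, make the stock rack. Origin: centre of its underside, z up; inner floor 3 mm and rim 25 mm above it. Inside 52 mm front to back (x) by 73 mm along the row (y): a bottle fits only with a broad side to the ticket.
- bin_blue: Fixed white open bin with a blue ticket on the lip along its front (-x side, out to 55 mm from the origin); four such, 80 mm apart in a straight row in any order, make the stock rack. Origin: centre of its underside, z up; inner floor 3 mm and rim 25 mm above it. Inside 52 mm front to back (x) by 73 mm along the row (y): a bottle fits only with a broad side to the ticket.
- round_bottle: Bystander: loose round amber bottle with a white cap, 54 mm across, 115 mm tall, standing beside the work. Origin: centre of its underside.
- jar: Bystander: loose white jar with a white lid, 64 mm across, 65 mm tall, standing beside the work. Origin: centre of its underside.

How it is judged (in metres and radians):
At the end, for the whole second after the job is handed in: Each bottle stands at rest in the bin of its cap's colour: centre within 14 mm of the bin's centre, underside on the bin's floor (within 5 mm), upright within 0.1 rad, its broad side facing the ticket within 0.4 rad (either broad side) (horizontal distance between bottle_red_mid and bin_red below 0.014 m and z of bottle_red_mid in the frame of bin_red between 0.055 and 0.065 m and angle between each of bottle_red_mid, bottle_yellow_mid, bottle_green_mid, bottle_blue_mid's own z axis and vertical below 0.1 rad and angle between the x axis of bottle_red_mid and the x axis of bin_red, either way round below 0.4 rad and linear speed of each of bottle_red, bottle_yellow, bottle_green, bottle_blue below 0.02 m/s and horizontal distance between bottle_yellow_mid and bin_yellow below 0.014 m and z of bottle_yellow_mid in the frame of bin_yellow between 0.055 and 0.065 m and angle between the x axis of bottle_yellow_mid and the x axis of bin_yellow, either way round below 0.4 rad and horizontal distance between bottle_green_mid and bin_green below 0.014 m and z of bottle_green_mid in the frame of bin_green between 0.055 and 0.065 m and angle between the x axis of bottle_green_mid and the x axis of bin_green, either way round below 0.4 rad and horizontal distance between bottle_blue_mid and bin_blue below 0.014 m and z of bottle_blue_mid in the frame of bin_blue between 0.055 and 0.065 m and angle between the x axis of bottle_blue_mid and the x axis of bin_blue, either way round below 0.4 rad); the robot touches nothing.
It fails at once if an oblong bottle is tipped by more than 35 degrees (angle between any of bottle_red_mid, bottle_yellow_mid, bottle_green_mid, bottle_blue_mid's own z axis and vertical above 0.61 rad).
It fails at once if an oblong bottle is dropped (moves faster than 0.6 m/s out of the fingers, a fall of about 18 mm) ((linear speed of bottle_red above 0.6 m/s and contact force between bottle_red and the fingers below 0.01 N) or (linear speed of bottle_yellow above 0.6 m/s and contact force between bottle_yellow and the fingers below 0.01 N) or (linear speed of bottle_green above 0.6 m/s and contact force between bottle_green and the fingers below 0.01 N) or (linear speed of bottle_blue above 0.6 m/s and contact force between bottle_blue and the fingers below 0.01 N)).
It fails at once if the round bottle is pushed more than 25 mm or toppled (distance of round_bottle from where it was at the start of the episode above 0.025 m or angle between round_bottle's own z axis and vertical above 0.5 rad).
It fails at once if the white jar is pushed more than 25 mm or toppled (distance of jar from where it was at the start of the episode above 0.025 m or angle between jar's own z axis and vertical above 0.5 rad).
It also fails if it takes over 96 s, if anything falls off the work surface, if the arm or the gripper's body presses on something with over 40 N, if the wrist force passes 120 N, or if a joint passes its speed limit or range.

## Working session

There is one attempt and no reset: what is moved stays moved. The work goes in short steps, Python scripts to look and compute and a shell command to move; the robot and the scene stay as the last step left them, time stands still between calls to the robot, and variables do not carry over. Pictures are saved under pics/ and viewed, at most 14 in all, crops included, and the job is handed in when it is done.

```bash
mkdir -p pics; ls
python3 - <<'E'
from plant import ctrl, imaging
import cv2,numpy as np
print(ctrl.get_obs(), ctrl.tcp_to_grasp)
ims=[]
for n in("top","scene"):
    p,d=imaging.snapshot(n); cv2.imwrite(f"pics/{n}0.png",p); np.savez(f"{n}0.npz",p=p,d=d)
    print(n,{k:np.round(v,3).tolist() for k,v in imaging.camera_model(n).items()})
E
```

```text
pics
{'clock': 0.0, 'joint_pos': array([ 8.10226524e+01,  2.05915117e+01,  6.33717340e-01, -2.14325392e-02,
       -7.01359372e+01, -1.65058073e+01]), 'qvel': array([-0.1004883 , -0.03335337,  0.06576708,  0.04975708,  0.00858412,
       -0.04847014]), 'tau': array([-8.31979196e-05, -5.82719564e+01,  2.93053901e+01,  6.99709877e+00,
        7.01659505e-03, -1.52853718e-04]), 'tool_pos': array([0.29023268, 0.60886928, 0.22561727]), 'orientation': array([ 1.79904406e+02, -7.31543859e-03, -2.54904479e+01]), 'force': array([-0.80564342, -0.17514666,  0.32524647]), 'moment': array([-0.0140867 , -0.03307536, -0.01147603]), 'gripper_force': 0.0, 'opening': 0.08774109789120628} 0.0188
top {'mtx': [[556.724, 0.0, 326.373], [0.0, 556.724, 240.092], [0.0, 0.0, 1.0]], 'D': [-0.014, 0.0, 0.0, 0.0, 0.0], 'R': [[-0.018, -1.0, -0.002], [-0.983, 0.019, -0.181], [0.181, -0.001, -0.984]], 't': [-0.003, 0.555, 1.047]}
scene {'mtx': [[490.666, 0.0, 320.803], [0.0, 490.666, 230.07], [0.0, 0.0, 1.0]], 'D': [-0.103, 0.0, 0.0, 0.0, 0.0], 'R': [[0.229, 0.973, -0.011], [0.669, -0.165, -0.724], [-0.707, 0.159, -0.689]], 't': [-0.128, -0.309, 1.449]}
```

View pics/top0.png

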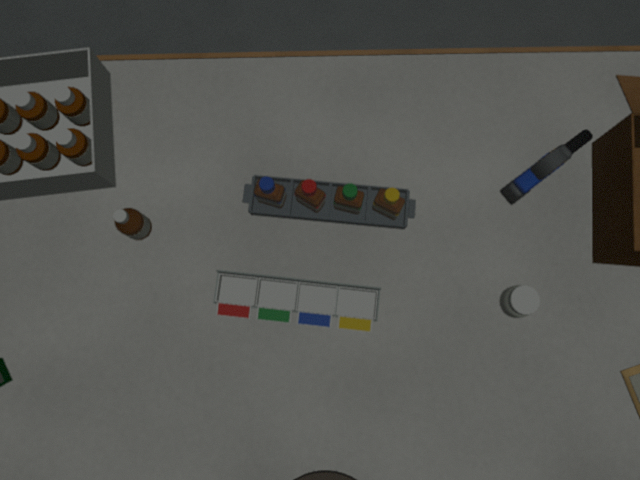

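View pics/scene0.png

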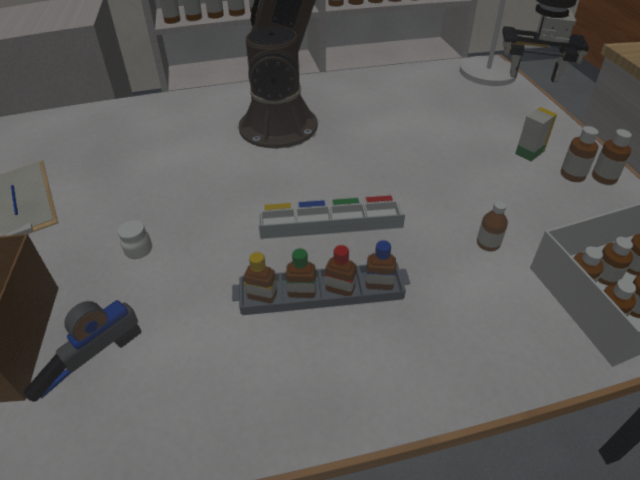

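The top view shows the caps at blue (266,185), red (309,187), green (350,190) and yellow (392,195). The tickets are red (234,311), green (274,315), blue (314,320) and yellow (355,324). The scene view agrees. Next I measure with rays and depth.

```bash
cat > h.py <<'E'
import cv2,numpy as np
from plant import ctrl,imaging
def rays(m,uv):
    n=cv2.undistortPoints(np.float64(uv).reshape(-1,1,2),np.array(m['mtx']),np.array(m['D'])).reshape(-1,2)
    return np.c_[n,np.ones(len(n))]@np.array(m['R']), -np.array(m['R']).T@np.array(m['t'])
def plane(m,uv,z):
    r,c=rays(m,uv); return c+r*((z-c[2])/r[:,2])[:,None]
def cloud(m,d):
    v,u=np.mgrid[:480,:640]; r,c=rays(m,np.c_[u.ravel(),v.ravel()])
    X=(c+r*d.reshape(-1,1)).reshape(480,640,3); X[d==0]=np.nan; return X
HUE=dict(red=(172,8),yellow=(22,35),green=(45,80),blue=(100,130))
def blobs(p,c,amin=20,S=110):
    h=cv2.cvtColor(p,cv2.COLOR_BGR2HSV); a,b=HUE[c]; H=h[...,0]
    k=((H>=a)|(H<=b)) if a>b else ((H>=a)&(H<=b))
    k=(k&(h[...,1]>S)&(h[...,2]>50)).astype(np.uint8)
    n,l,s,ce=cv2.connectedComponentsWithStats(k)
    return [(ce[i],s[i],l==i) for i in range(1,n) if s[i][4]>=amin]
E
python3 - <<'E'
from h import *
f=np.load('top0.npz');p,d=f['p'],f['d'];m=imaging.camera_model('top');X=cloud(m,d)
for c in HUE:
    for ce,s,k in blobs(p,c):
        z=np.nanmedian(X[k][:,2]); 
        if not(150<ce[1]<340 and 200<ce[0]<420) : continue
        q=X[k][:,:2];print(c,ce.round(1),s.tolist(),'z',z.round(4),plane(m,[ce],z)[0].round(4))
        if ce[1]<250:
            P=plane(m,[ce],.118)[0][:2]
            kk=(X[...,2]>.060)&(X[...,2]<.088)&(np.hypot(X[...,0]-P[0],X[...,1]-P[1])<.045)
            r=cv2.minAreaRect(np.float32(X[kk][:,:2]*1000));e=np.cov(X[kk][:,:2].T);w,V=np.linalg.eigh(e)
            print('  cap',P.round(4),'body rect',np.round(r[0],1),np.round(r[1],1),round(r[2],1),'PCA short axis yaw',np.degrees(np.arctan(V[1,0]/V[0,0])).round(1),kk.sum())
E
python3 - <<'E'
import cv2
p=cv2.imread('pics/top0.png')[160:340,205:425]
cv2.imwrite('pics/crop0.png',cv2.convertScaleAbs(cv2.resize(p,None,fx=3.3,fy=3.3,interpolation=cv2.INTER_CUBIC),alpha=1.6))
E
```

```text
red [308.7 186.7] [301, 179, 16, 18, 206] z 0.1171 [0.6457 0.0178 0.1171]
  cap [0.6454 0.0177] body rect [646.6  18.1] [56.4 34.1] 58.1 PCA short axis yaw -23.9 320
red [233.1 310.1] [218, 304, 31, 14, 327] z 0.0282 [0.4226 0.1724 0.0282]
yellow [391.6 194.8] [384, 188, 16, 16, 194] z 0.1172 [ 0.6269 -0.1377  0.1172]
  cap [ 0.6267 -0.1376] body rect [ 626.6 -137.6] [56.  33.6] 61.0 PCA short axis yaw -26.3 337
yellow [354.4 323.4] [339, 317, 32, 14, 339] z 0.0282 [ 0.3923 -0.0656  0.0282]
green [349.7 190.2] [343, 184, 14, 14, 156] z 0.1177 [ 0.6372 -0.0593  0.1177]
  cap [ 0.6371 -0.0593] body rect [636.2 -59. ] [55.5 34.9] 74.6 PCA short axis yaw -14.0 331
green [273.6 314.6] [259, 309, 30, 13, 289] z 0.0283 [0.4124 0.0926 0.0283]
blue [266.1 183.3] [259, 177, 15, 14, 170] z 0.1175 [0.6538 0.0979 0.1175]
  cap [0.6536 0.0978] body rect [653.4  97.9] [55.6 35. ] 71.6 PCA short axis yaw -7.6 322
blue [313.8 319. ] [299, 313, 31, 13, 317] z 0.0279 [0.4024 0.0138 0.0279]
```

View pics/crop0.png

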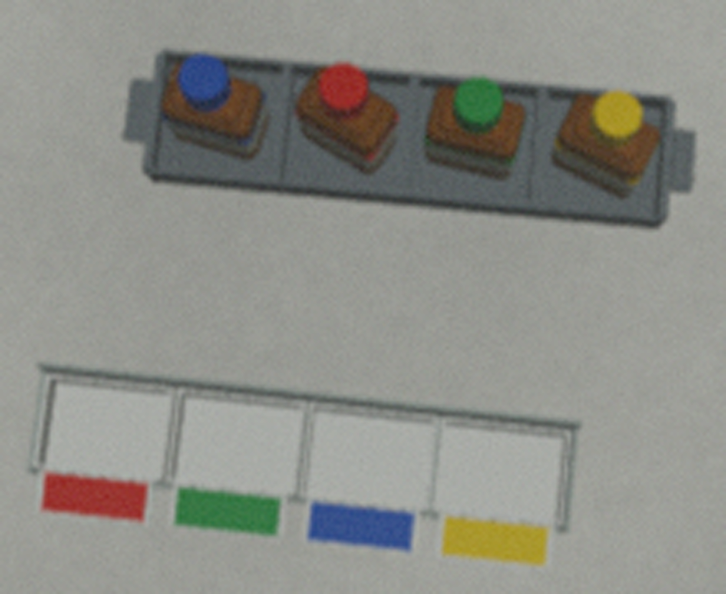

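The body rectangles come out at 56x34 mm and the caps at z 0.117, both as specified, and the row pitch is 80 mm. Moving above blue.

```bash
python3 -m crank '[[[0.03,-0.0425,0],[0,0,-6.9],1],[[0.03,-0.0425,0],[0,0,-6.9],1],[[0.03,-0.0425,0],[0,0,-6.9],1],[[0.03,-0.0425,0],[0,0,-6.9],1],[[0.03,-0.0425,0],[0,0,-6.9],1],[[0.03,-0.0425,0],[0,0,-6.9],1],[[0.03,-0.0425,0],[0,0,-6.9],1],[[0.03,-0.0425,0],[0,0,-6.9],1],[[0.03,-0.0425,0],[0,0,-6.9],1],[[0.03,-0.0425,0],[0,0,-6.9],1],[[0.03,-0.0425,0],[0,0,-6.9],1],[[0.03,-0.0425,0],[0,0,-6.9],1]]'
python3 -m crank '[[[0,0,0],[0,0,0],1],[[0,0,0],[0,0,0],1],[[0,0,0],[0,0,0],1]]'
python3 - <<'E'
from h import *
o=ctrl.get_obs();print(o['tool_pos'].round(4),o['orientation'].round(1),o['joint_pos'].round(1))
m=imaging.camera_model('wrist');p,d=imaging.snapshot('wrist');cv2.imwrite('pics/w1.png',p);X=cloud(m,d)
for c in HUE:
    for ce,s,k in blobs(p,c,200):
        z=np.nanmedian(X[k][:,2])
        if z>.105:
            P=plane(m,[ce],z)[0][:2];kk=(X[...,2]>.062)&(X[...,2]<.09)&(np.hypot(X[...,0]-P[0],X[...,1]-P[1])<.045)
            r=cv2.minAreaRect(np.float32(X[kk][:,:2]*1000));print(c,z.round(4),P.round(4),np.round(r[0],1),np.round(r[1],1),round(r[2],1))
f=np.load('top0.npz');p,d=f['p'],f['d'];m=imaging.camera_model('top');X=cloud(m,d)
a=np.radians(-7.25);ex=np.array([np.cos(a),np.sin(a)]);ey=np.array([-ex[1],ex[0]])
for c in HUE:
    for ce,s,k in blobs(p,c):
        z=np.nanmedian(X[k][:,2])
        if z<.05 and 150<ce[1]<340 and 200<ce[0]<420:
            T=plane(m,[ce],z)[0][:2];q=plane(m,np.argwhere(k)[:,::-1],z)[:,:2]
            e=(q-T)@ex; g=(q-T)@ey
            o2=(X[...,:2]-T); u=o2@ex; v=o2@ey
            fl=(X[...,2]<.012)&(abs(u-.042)<.04)&(abs(v)<.042)
            # floor strip extents
            print(c,T.round(4),'ticket x',np.percentile(e,[1,99]).round(4),'y',np.percentile(g,[1,99]).round(4),
             'floor x',np.percentile(u[fl&(abs(v)<.025)&(u<.07)],[2,98]).round(4),'y',np.percentile(v[fl&(abs(u-.042)<.015)],[2,98]).round(4))
E
```

```text
clock: 1.3
tool_pos: [0.6371, 0.1172, 0.2263]
orientation: [180.0, -0.0, -108.6]
force: [0.6, 1.4, 0.5]
opening: 0.0876
gripper_force: 0.0
clock: 1.6
tool_pos: [0.636, 0.1194, 0.2262]
orientation: [180.0, -0.0, -108.2]
force: [0.4, -0.3, 0.5]
opening: 0.0873
gripper_force: 0.0
[0.636  0.1194 0.2262] [ 180.    -0.  -108.2] [ 27.9  18.   -3.1  -0.  -69.  -46.1]
red 0.117 [0.6483 0.0188] [649.4  18.1] [56.1 34.3] 56.8
green 0.1169 [ 0.643  -0.0494] [645.1 -36.9] [63.9 35.3] 76.5
blue 0.117 [0.6549 0.0964] [656.2  98.3] [56.4 33.9] 71.7
red [0.4226 0.1724] ticket x [-0.0103  0.0103] y [-0.0291  0.0293] floor x [0.0171 0.0662] y [-0.0324  0.0356]
yellow [ 0.3923 -0.0656] ticket x [-0.0102  0.0104] y [-0.0296  0.0297] floor x [0.0172 0.0665] y [-0.0368  0.0389]
green [0.4124 0.0926] ticket x [-0.0093  0.0093] y [-0.0282  0.0285] floor x [0.0171 0.0666] y [-0.0345  0.0361]
blue [0.4024 0.0138] ticket x [-0.0099  0.01  ] y [-0.029   0.0289] floor x [0.017  0.0664] y [-0.0403  0.0358]
```

View pics/w1.png

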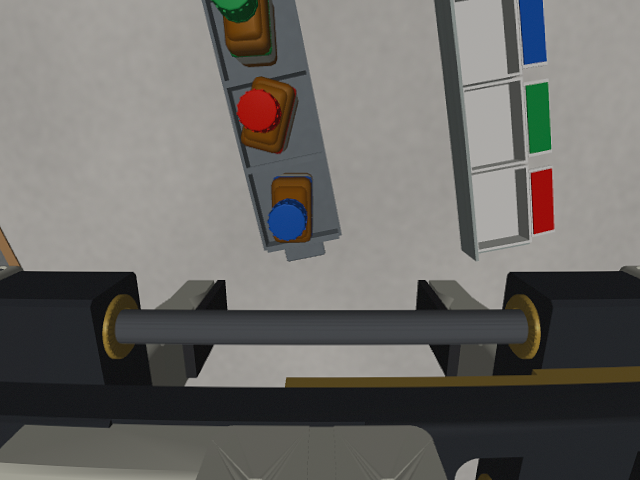

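The wrist view shows blue at (288,219) and red at (259,111). It agrees with the top view to about 2 mm, with yaw around -18 for blue. Aligning and descending.

```bash
python3 -m crank '[[[0.0095,-0.0107,0],[0,0,0],1],[[0.0095,-0.0107,-0.02],[0,0,0],1],[[0,0,-0.04],[0,0,0],1],[[0,0,-0.04],[0,0,0],1],[[0,0,-0.03],[0,0,0],1],[[0,0,0],[0,0,0],1],[[0,0,0],[0,0,0],1]]'
```

```text
clock: 2.35
tool_pos: [0.6559, 0.0982, 0.0972]
orientation: [-180.0, -0.0, -108.2]
force: [-0.2, 0.6, 0.2]
opening: 0.0879
gripper_force: 0.0
```

```bash
python3 -m crank '[[[0,0,-0.02],[0,0,0],1],[[0,0,-0.015],[0,0,0],1],[[0,0,-0.005],[0,0,0],1],[[0,0,0],[0,0,0],1],[[0,0,0],[0,0,0],1]]'
python3 -m crank '[[[0,0,0],[0,0,0],-1],[[0,0,0],[0,0,0],-1],[[0,0,0],[0,0,0],-1],[[0,0,0],[0,0,0],-1],[[0,0,0],[0,0,0],-1],[[0,0,0],[0,0,0],-1],[[0,0,0],[0,0,0],-1],[[0,0,0],[0,0,0],-1]]'
```

```text
clock: 2.85
tool_pos: [0.6561, 0.0979, 0.0575]
orientation: [-179.9, 0.0, -108.3]
force: [-0.1, 0.4, -0.0]
opening: 0.0876
gripper_force: 0.0
clock: 3.65
tool_pos: [0.6554, 0.0977, 0.0565]
orientation: [180.0, -0.0, -108.3]
force: [0.5, 0.5, -0.6]
opening: 0.0338
gripper_force: 30.0
```

```bash
python3 -m crank '[[[0,0,0.01],[0,0,0],-1],[[0,0,0.02],[0,0,0],-1],[[0,0,0.03],[0,0,0],-1],[[0,0,0.03],[0,0,0],-1],[[0,0,0.03],[0,0,0],-1],[[0,0,0.01],[0,0,0],-1],[[-0.01,-0.004,0],[0,0,0],-1],[[-0.02,-0.008,0],[0,0,2],-1],[[-0.025,-0.0105,0],[0,0,2],-1],[[-0.025,-0.0105,0],[0,0,2],-1],[[-0.025,-0.0105,0],[0,0,2],-1],[[-0.025,-0.0105,0],[0,0,2],-1]]'
python3 -m crank '[[[-0.025,-0.0105,0],[0,0,1],-1],[[-0.025,-0.0105,0],[0,0,0],-1],[[-0.02,-0.0105,0],[0,0,0],-1],[[-0.01,-0.004,0],[0,0,0],-1],[[0,0,0],[0,0,0],-1],[[0,0,0],[0,0,0],-1],[[0,0,0],[0,0,0],-1]]'
```

```text
clock: 4.85
tool_pos: [0.5228, 0.0428, 0.1849]
orientation: [179.8, -0.1, -98.2]
force: [0.1, -1.0, -1.6]
opening: 0.0338
gripper_force: 30.0
clock: 5.55
tool_pos: [0.446, 0.0085, 0.1863]
orientation: [180.0, -0.0, -97.3]
force: [-0.0, 0.6, -2.0]
opening: 0.0337
gripper_force: 30.0
```

```bash
python3 -m crank '[[[-0.001,0,-0.01],[0,0,0],-1],[[0,0,-0.025],[0,0,0],-1],[[0,0,-0.03],[0,0,0],-1],[[0,0,-0.025],[0,0,0],-1],[[0,0,-0.015],[0,0,0],-1],[[0,0,0],[0,0,0],-1],[[0,0,0],[0,0,0],-1]]'
python3 - <<'E'
from h import *
m=imaging.camera_model('wrist');p,d=imaging.snapshot('wrist');cv2.imwrite('pics/w2.png',p)
p,d=imaging.snapshot('top');cv2.imwrite('pics/t2.png',cv2.resize(p[160:400,200:520],(800,600)))
E
```

```text
clock: 6.25
tool_pos: [0.4446, 0.0082, 0.0812]
orientation: [179.9, -0.1, -97.3]
force: [0.2, 0.1, -1.3]
opening: 0.0337
gripper_force: 30.0
```

View pics/w2.png

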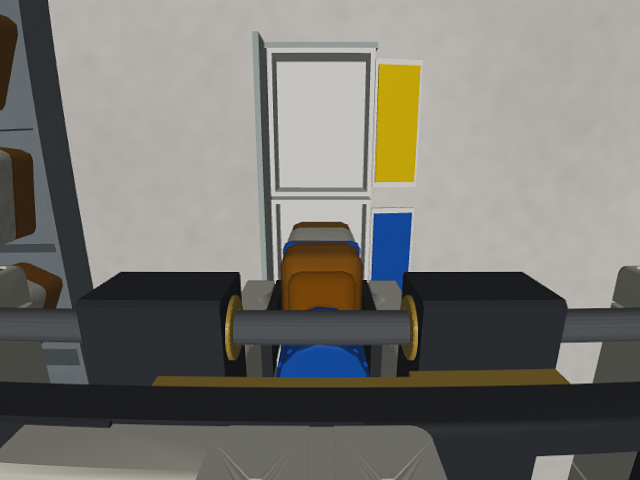

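The bottle (column ~321) is centred on the blue bin (columns ~275-368) and aligned. Lowering it.

```bash
python3 -m crank '[[[0,0,-0.01],[0,0,0],-1],[[0,0,-0.008],[0,0,0],-1],[[0,0,-0.004],[0,0,0],-1],[[0,0,-0.002],[0,0,0],-1],[[0,0,-0.001],[0,0,0],-1],[[0,0,-0.001],[0,0,0],-1],[[0,0,0],[0,0,0],-1]]'
```

```text
clock: 7.05
tool_pos: [0.4447, 0.008, 0.058]
orientation: [-180.0, -0.0, -97.2]
force: [-13.5, 1.5, 39.1]
opening: 0.0339
gripper_force: 30.1
```

```bash
python3 -m crank '[[[0,0,0.002],[0,0,0],-1],[[0,0,0.0],[0,0,0],-1],[[0,0,0],[0,0,0],-1]]'
python3 - <<'E'
from h import *
p,d=imaging.snapshot('wrist');a=p[190:440,180:470]
q,d=imaging.snapshot('scene');b=q[180:320,220:420]
cv2.imwrite('pics/c3.png',np.vstack([cv2.resize(a,(400,300)),cv2.convertScaleAbs(cv2.resize(b,(400,280),interpolation=cv2.INTER_CUBIC),alpha=1.5)]))
E
```

```text
clock: 7.35
tool_pos: [0.4448, 0.0084, 0.0581]
orientation: [-180.0, 0.0, -97.3]
force: [-3.8, 2.3, 12.0]
opening: 0.0338
gripper_force: 30.0
```

View pics/c3.png

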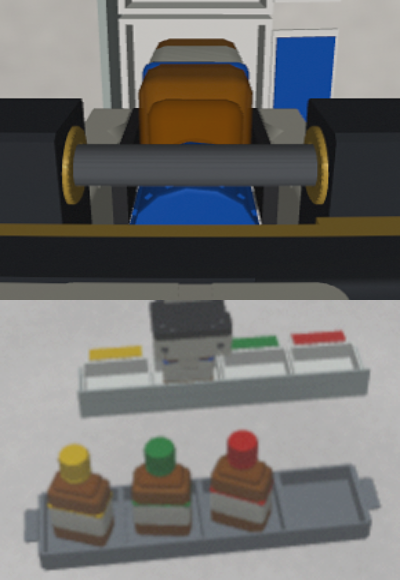

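```bash
python3 -m crank '[[[0,0,0.001],[0,0,0],-1],[[0,0,0],[0,0,0],-0.1],[[0,0,0],[0,0,0],0.2],[[0,0,0],[0,0,0],0.4],[[0,0,0],[0,0,0],0.4],[[0,0,0],[0,0,0],0.4],[[0,0,0.02],[0,0,0],0.4],[[0,0,0.03],[0,0,0],0.4],[[0,0,0.04],[0,0,0],0.4],[[0,0,0.04],[0,0,0],0.4],[[0,0,0.04],[0,0,0],0.4]]'
```

```text
clock: 8.55
tool_pos: [0.4441, 0.008, 0.2303]
orientation: [-180.0, 0.0, -97.3]
force: [1.4, 0.1, 0.1]
opening: 0.0612
gripper_force: 0.0
```

```bash
python3 -m crank '[[[0.02,0.001,0],[0,0,-3],1],[[0.034,0.002,0],[0,0,-5],1],[[0.034,0.002,0],[0,0,-5],1],[[0.034,0.002,0],[0,0,-5],1],[[0.034,0.001,0],[0,0,-5],1],[[0.034,0.001,0],[0,0,-2],1],[[0.014,0.001,0],[0,0,0],1],[[0,0,0],[0,0,0],1],[[0,0,0],[0,0,0],1],[[0,0,0],[0,0,0],1]]'
cat > look.py <<'E'
from h import *
o=ctrl.get_obs();print(o['tool_pos'].round(4),o['orientation'].round(1))
for n in('wrist','top'):
    m=imaging.camera_model(n);p,d=imaging.snapshot(n);X=cloud(m,d)
    for c in HUE:
      for ce,s,k in blobs(p,c,100 if n=='top' else 300):
        z=np.nanmedian(X[k][:,2])
        if .105<z<.13:
            P=plane(m,[ce],z)[0][:2]
            if not(.35<P[0]<.7 and abs(P[1])<.3): continue
            kk=(X[...,2]>.062)&(X[...,2]<.09)&(np.hypot(X[...,0]-P[0],X[...,1]-P[1])<.045)
            r=cv2.minAreaRect(np.float32(X[kk][:,:2]*1000)) if kk.sum()>5 else None
            print(n,c,z.round(4),P.round(4),r and [np.round(i,1) for i in r])
E
python3 look.py
```

```text
clock: 9.55
tool_pos: [0.6476, 0.0181, 0.2287]
orientation: [180.0, 0.0, -122.3]
force: [-0.0, -0.3, 1.3]
opening: 0.088
gripper_force: 0.0
[0.6476 0.0181 0.2287] [ 180.     0.  -122.3]
wrist red 0.117 [0.648  0.0156] [array([649.1,  18.1]), array([56.4, 33.9]), np.float64(57.1)]
wrist yellow 0.1168 [ 0.6291 -0.1348] [array([ 630. , -138.1]), array([56.6, 34.9]), np.float64(62.2)]
wrist green 0.117 [ 0.6389 -0.0592] [array([639.5, -59.3]), array([56.1, 34.4]), np.float64(75.2)]
wrist blue 0.1192 [0.4511 0.0046] [array([445.9,   9. ]), array([56.5, 34.6]), np.float64(83.5)]
top red 0.1173 [0.6431 0.012 ] [array([639.5,   4.6]), array([71.8, 37.8]), np.float64(64.1)]
top yellow 0.1173 [ 0.6265 -0.1374] [array([ 627.2, -137.9]), array([56.1, 33.9]), np.float64(61.3)]
top green 0.1178 [ 0.6371 -0.0591] [array([636.6, -59.3]), array([55.6, 34.6]), np.float64(73.1)]
top blue 0.1208 [0.4424 0.009 ] [array([442.2,   9. ]), array([55.8, 33.8]), np.float64(82.8)]
```

Blue is standing upright in its bin. Its cap is about 3 mm higher than in the rack, consistent with the rim measured 3 mm high. Now red.

```bash
python3 -m crank '[[[0.0005,0,-0.02],[0,0,0],1],[[0,0,-0.035],[0,0,-0.4],1],[[0,0,-0.04],[0,0,0],1],[[0,0,-0.035],[0,0,0],1],[[0,0,-0.02],[0,0,0],1],[[0,0,-0.014],[0,0,0],1],[[0,0,-0.006],[0,0,0],1],[[0,0,0],[0,0,0],1],[[0,0,0],[0,0,0],1]]'
python3 -m crank '[[[0,0,0],[0,0,0],-1],[[0,0,0],[0,0,0],-1],[[0,0,0],[0,0,0],-1],[[0,0,0],[0,0,0],-1],[[0,0,0],[0,0,0],-1],[[0,0,0],[0,0,0],-1],[[0,0,0],[0,0,0],-1],[[0,0,0],[0,0,0],-1]]'
```

```text
clock: 10.55
tool_pos: [0.6497, 0.0184, 0.0599]
orientation: [-179.9, 0.1, -122.7]
force: [-0.3, -0.4, 0.6]
opening: 0.0877
gripper_force: 0.0
clock: 11.35
tool_pos: [0.649, 0.0182, 0.0585]
orientation: [180.0, -0.0, -122.7]
force: [0.4, -0.4, -0.1]
opening: 0.0332
gripper_force: 29.9
```

```bash
python3 -m crank '[[[0,0,0.01],[0,0,0],-1],[[0,0,0.02],[0,0,0],-1],[[0,0,0.03],[0,0,0],-1],[[0,0,0.03],[0,0,0],-1],[[0,0,0.03],[0,0,0],-1],[[0,0,0.01],[0,0,0],-1],[[-0.01,0.008,0],[0,0,1.4],-1],[[-0.02,0.016,0],[0,0,3],-1],[[-0.022,0.018,0],[0,0,3],-1],[[-0.022,0.018,0],[0,0,3],-1],[[-0.022,0.018,0],[0,0,3],-1],[[-0.022,0.018,0],[0,0,3],-1]]'
python3 -m crank '[[[-0.022,0.018,0],[0,0,3],-1],[[-0.022,0.018,0],[0,0,3],-1],[[-0.015,0.012,0],[0,0,3],-1],[[-0.007,0.005,0],[0,0,0],-1],[[0,0,-0.01],[0,0,0],-1],[[0,0,-0.03],[0,0,0],-1],[[0,0,-0.03],[0,0,0],-1],[[0,0,-0.02],[0,0,0],-1],[[0,0,-0.01],[0,0,0],-1],[[0,0,0],[0,0,0],-1],[[0,0,0],[0,0,0],-1]]'
```

```text
clock: 12.55
tool_pos: [0.5285, 0.1146, 0.1869]
orientation: [179.9, -0.1, -106.1]
force: [-0.0, -0.2, -1.7]
opening: 0.0339
gripper_force: 29.9
clock: 13.65
tool_pos: [0.4654, 0.1671, 0.0888]
orientation: [-180.0, -0.0, -97.3]
force: [0.4, 0.2, -1.7]
opening: 0.0338
gripper_force: 29.9
```

Very close to target. Lowering to contact at about 0.061.

```bash
python3 -m crank '[[[-0.0005,0,-0.01],[0,0,0],-1],[[0,0,-0.008],[0,0,0],-1],[[0,0,-0.005],[0,0,0],-1],[[0,0,-0.002],[0,0,0],-1],[[0,0,-0.001],[0,0,0],-1],[[0,0,0],[0,0,0],-1],[[0,0,0],[0,0,0],-1]]'
```

```text
clock: 14.35
tool_pos: [0.4646, 0.1673, 0.0628]
orientation: [-180.0, 0.0, -97.3]
force: [-0.9, -0.1, -2.0]
opening: 0.0339
gripper_force: 29.9
```

```bash
python3 -m crank '[[[0,0,-0.001],[0,0,0],-1],[[0,0,-0.001],[0,0,0],-1],[[0,0,0],[0,0,0],-1],[[0,0,0],[0,0,0],-1]]'
```

```text
clock: 14.75
tool_pos: [0.4648, 0.1674, 0.0614]
orientation: [-180.0, 0.0, -97.3]
force: [-0.7, -0.3, 6.5]
opening: 0.0334
gripper_force: 30.0
```

```bash
python3 -m crank '[[[0,0,0],[0,0,0],-0.1],[[0,0,0],[0,0,0],0.2],[[0,0,0],[0,0,0],0.4],[[0,0,0],[0,0,0],0.4],[[0,0,0],[0,0,0],0.4],[[0,0,0.02],[0,0,0],0.4],[[0,0,0.03],[0,0,0],0.4],[[0,0,0.04],[0,0,0],0.4],[[0,0,0.04],[0,0,0],0.4],[[0,0,0.04],[0,0,0],0.4]]'
python3 -m crank '[[[0.013,-0.016,0],[0,0,0],1],[[0.025,-0.033,0],[0,0,-2],1],[[0.025,-0.033,0],[0,0,-2],1],[[0.025,-0.033,0],[0,0,-2],1],[[0.025,-0.033,0],[0,0,-2],1],[[0.025,-0.033,0],[0,0,0],1],[[0.023,-0.03,0],[0,0,0],1],[[0.012,-0.015,0],[0,0,0],1],[[0,0,0],[0,0,0],1],[[0,0,0],[0,0,0],1],[[0,0,0],[0,0,0],1]]'
python3 look.py
```

```text
clock: 15.75
tool_pos: [0.4642, 0.167, 0.2322]
orientation: [180.0, -0.0, -97.3]
force: [0.4, 0.3, -0.2]
opening: 0.0614
gripper_force: 0.0
clock: 16.85
tool_pos: [0.637, -0.0583, 0.2305]
orientation: [180.0, 0.0, -105.3]
force: [0.1, 0.9, 0.1]
opening: 0.0879
gripper_force: 0.0
[ 0.637  -0.0583  0.2305] [ 180.     0.  -105.3]
wrist yellow 0.1171 [ 0.6297 -0.1382] [array([ 629.7, -138.3]), array([56. , 34.3]), np.float64(61.8)]
wrist green 0.117 [ 0.6389 -0.0619] [array([639.3, -59.4]), array([56.2, 33.9]), np.float64(75.1)]
wrist blue 0.1192 [0.4517 0.0034] [array([445.8,   8. ]), array([54.3, 34.1]), np.float64(82.9)]
top yellow 0.1173 [ 0.6261 -0.1371] [array([ 626.9, -137.8]), array([55.9, 33.7]), np.float64(61.7)]
top blue 0.1209 [0.4423 0.009 ] [array([442.1,   9. ]), array([55.7, 34.1]), np.float64(83.3)]
```

```bash
python3 -m crank '[[[0.001,-0.0005,-0.02],[0,0,0.3],1],[[0,0,-0.035],[0,0,0],1],[[0,0,-0.04],[0,0,0],1],[[0,0,-0.035],[0,0,0],1],[[0,0,-0.02],[0,0,0],1],[[0,0,-0.015],[0,0,0],1],[[0,0,-0.007],[0,0,0],1],[[0,0,0],[0,0,0],1],[[0,0,0],[0,0,0],1]]'
python3 -m crank '[[[0,0,0],[0,0,0],-1],[[0,0,0],[0,0,0],-1],[[0,0,0],[0,0,0],-1],[[0,0,0],[0,0,0],-1],[[0,0,0],[0,0,0],-1],[[0,0,0],[0,0,0],-1],[[0,0,0],[0,0,0],-1],[[0,0,0],[0,0,0],-1]]'
```

```text
clock: 17.85
tool_pos: [0.639, -0.0589, 0.0596]
orientation: [-179.9, 0.0, -104.9]
force: [-0.3, 0.6, 0.4]
opening: 0.0874
gripper_force: 0.0
clock: 18.65
tool_pos: [0.6385, -0.0593, 0.0585]
orientation: [-180.0, -0.0, -105.0]
force: [-0.0, 0.4, -1.1]
opening: 0.0336
gripper_force: 29.9
```

```bash
python3 -m crank '[[[0,0,0.01],[0,0,0],-1],[[0,0,0.02],[0,0,0],-1],[[0,0,0.03],[0,0,0],-1],[[0,0,0.03],[0,0,0],-1],[[0,0,0.03],[0,0,0],-1],[[0,0,0.01],[0,0,0],-1],[[-0.01,0.008,0],[0,0,0],-1],[[-0.02,0.016,0],[0,0,1],-1],[[-0.022,0.0175,0],[0,0,1],-1],[[-0.022,0.0175,0],[0,0,1],-1],[[-0.022,0.0175,0],[0,0,1],-1],[[-0.022,0.0175,0],[0,0,1],-1]]'
python3 -m crank '[[[-0.022,0.0175,0],[0,0,1],-1],[[-0.022,0.0175,0],[0,0,1],-1],[[-0.015,0.012,0],[0,0,0.7],-1],[[-0.007,0.0055,0],[0,0,0],-1],[[0,0,-0.01],[0,0,0],-1],[[0,0,-0.03],[0,0,0],-1],[[0,0,-0.03],[0,0,0],-1],[[0,0,-0.02],[0,0,0],-1],[[0,0,-0.01],[0,0,0],-1],[[0,0,0],[0,0,0],-1],[[0,0,0],[0,0,0],-1]]'
```

```text
clock: 19.85
tool_pos: [0.5179, 0.0352, 0.1869]
orientation: [179.8, -0.1, -100.0]
force: [0.5, 0.0, -1.8]
opening: 0.0341
gripper_force: 29.9
clock: 20.95
tool_pos: [0.4549, 0.0871, 0.0888]
orientation: [-180.0, -0.0, -97.3]
force: [-0.3, -0.5, -1.0]
opening: 0.0339
gripper_force: 29.9
```

```bash
python3 -m crank '[[[0,0,-0.01],[0,0,0],-1],[[0,0,-0.008],[0,0,0],-1],[[0,0,-0.005],[0,0,0],-1],[[0,0,-0.002],[0,0,0],-1],[[0,0,-0.001],[0,0,0],-1],[[0,0,-0.001],[0,0,0],-1],[[0,0,-0.001],[0,0,0],-1],[[0,0,0],[0,0,0],-1],[[0,0,0],[0,0,0],-1]]'
```

```text
clock: 21.85
tool_pos: [0.4549, 0.0874, 0.0613]
orientation: [-179.9, 0.0, -97.3]
force: [-1.9, -0.0, 5.2]
opening: 0.0336
gripper_force: 30.0
```

```bash
python3 -m crank '[[[0,0,0],[0,0,0],-0.1],[[0,0,0],[0,0,0],0.2],[[0,0,0],[0,0,0],0.4],[[0,0,0],[0,0,0],0.4],[[0,0,0],[0,0,0],0.4],[[0,0,0.02],[0,0,0],0.4],[[0,0,0.03],[0,0,0],0.4],[[0,0,0.04],[0,0,0],0.4],[[0,0,0.04],[0,0,0],0.4],[[0,0,0.04],[0,0,0],0.4]]'
python3 -m crank '[[[0.013,-0.016,0],[0,0,0],1],[[0.025,-0.033,0],[0,0,-5],1],[[0.025,-0.033,0],[0,0,-5],1],[[0.025,-0.033,0],[0,0,-5],1],[[0.025,-0.033,0],[0,0,-4],1],[[0.025,-0.033,0],[0,0,-2],1],[[0.023,-0.03,0],[0,0,0],1],[[0.013,-0.0145,0],[0,0,0],1],[[0,0,0],[0,0,0],1],[[0,0,0],[0,0,0],1],[[0,0,0],[0,0,0],1]]'
python3 look.py
```

```text
clock: 22.85
tool_pos: [0.4541, 0.087, 0.2322]
orientation: [180.0, 0.0, -97.3]
force: [0.7, 0.9, -0.7]
opening: 0.0612
gripper_force: 0.0
clock: 23.95
tool_pos: [0.628, -0.1378, 0.2305]
orientation: [180.0, -0.0, -118.3]
force: [-0.5, -0.1, -0.0]
opening: 0.0876
gripper_force: 0.0
[ 0.628  -0.1378  0.2305] [ 180.    -0.  -118.3]
wrist yellow 0.1169 [ 0.6287 -0.1407] [array([ 629.6, -138.1]), array([56.5, 33.9]), np.float64(62.2)]
```

```bash
python3 -m crank '[[[0.001,0,-0.02],[0,0,0.3],1],[[0,0,-0.035],[0,0,0],1],[[0,0,-0.04],[0,0,0],1],[[0,0,-0.035],[0,0,0],1],[[0,0,-0.02],[0,0,0],1],[[0,0,-0.015],[0,0,0],1],[[0,0,-0.007],[0,0,0],1],[[0,0,0],[0,0,0],1],[[0,0,0],[0,0,0],1]]'
python3 -m crank '[[[0,0,0],[0,0,0],-1],[[0,0,0],[0,0,0],-1],[[0,0,0],[0,0,0],-1],[[0,0,0],[0,0,0],-1],[[0,0,0],[0,0,0],-1],[[0,0,0],[0,0,0],-1],[[0,0,0],[0,0,0],-1],[[0,0,0],[0,0,0],-1]]'
```

```text
clock: 24.95
tool_pos: [0.63, -0.138, 0.0596]
orientation: [-179.9, 0.0, -117.9]
force: [-0.1, -0.2, 0.5]
opening: 0.0878
gripper_force: 0.0
clock: 25.75
tool_pos: [0.6294, -0.1383, 0.0585]
orientation: [180.0, -0.0, -118.0]
force: [0.5, -1.1, -0.3]
opening: 0.0338
gripper_force: 30.0
```

```bash
python3 -m crank '[[[0,0,0.01],[0,0,0],-1],[[0,0,0.02],[0,0,0],-1],[[0,0,0.03],[0,0,0],-1],[[0,0,0.03],[0,0,0],-1],[[0,0,0.03],[0,0,0],-1],[[0,0,0.01],[0,0,0],-1],[[-0.01,0.0035,0],[0,0,0.7],-1],[[-0.021,0.007,0],[0,0,2.5],-1],[[-0.023,0.008,0],[0,0,2.5],-1],[[-0.023,0.008,0],[0,0,2.5],-1],[[-0.023,0.008,0],[0,0,2.5],-1],[[-0.023,0.008,0],[0,0,2.5],-1]]'
python3 -m crank '[[[-0.023,0.008,0],[0,0,2.5],-1],[[-0.023,0.008,0],[0,0,2.5],-1],[[-0.016,0.006,0],[0,0,2.5],-1],[[-0.01,0.011,0],[0,0,0],-1],[[0,0,-0.01],[0,0,0],-1],[[0,0,-0.03],[0,0,0],-1],[[0,0,-0.03],[0,0,0],-1],[[0,0,-0.02],[0,0,0],-1],[[0,0,-0.01],[0,0,0],-1],[[0,0,0],[0,0,0],-1],[[0,0,0],[0,0,0],-1]]'
```

```text
clock: 26.95
tool_pos: [0.5037, -0.0955, 0.1868]
orientation: [179.8, -0.0, -104.7]
force: [0.7, -0.8, -0.8]
opening: 0.0337
gripper_force: 30.0
clock: 28.05
tool_pos: [0.4347, -0.0629, 0.0887]
orientation: [180.0, -0.0, -97.3]
force: [0.4, -1.0, -1.6]
opening: 0.0338
gripper_force: 30.0
```

```bash
python3 -m crank '[[[0,-0.004,0],[0,0,0],-1],[[0,-0.004,0],[0,0,0],-1],[[0,0,-0.01],[0,0,0],-1],[[0,0,-0.008],[0,0,0],-1],[[0,0,-0.005],[0,0,0],-1],[[0,0,-0.002],[0,0,0],-1],[[0,0,-0.001],[0,0,0],-1],[[0,0,-0.001],[0,0,0],-1],[[0,0,-0.001],[0,0,0],-1],[[0,0,0],[0,0,0],-1],[[0,0,0],[0,0,0],-1]]'
```

```text
clock: 29.15
tool_pos: [0.4347, -0.0707, 0.0614]
orientation: [-180.0, 0.0, -97.3]
force: [-2.8, 1.3, 8.5]
opening: 0.0336
gripper_force: 30.0
```

Release, rise, back off toward the rack's far side, then check everything.

```bash
python3 -m crank '[[[0,0,0],[0,0,0],-0.1],[[0,0,0],[0,0,0],0.2],[[0,0,0],[0,0,0],0.4],[[0,0,0],[0,0,0],0.4],[[0,0,0],[0,0,0],0.4],[[0,0,0.02],[0,0,0],0.4],[[0,0,0.03],[0,0,0],0.4],[[0,0,0.04],[0,0,0],0.4],[[0,0,0.04],[0,0,0],0.4],[[0,0,0.04],[0,0,0],0.4],[[0,0,0.02],[0,0,0],0.4]]'
python3 -m crank '[[[0.01,-0.02,0],[0,0,0],1],[[0.02,-0.035,0],[0,0,0],1],[[0.02,-0.035,0],[0,0,0],1],[[0.02,-0.035,0],[0,0,0],1],[[0.02,-0.035,0],[0,0,0],1],[[0.02,-0.035,0],[0,0,0],1],[[0.02,-0.035,0],[0,0,0],1],[[0.02,-0.035,0],[0,0,0],1],[[0.02,-0.035,0],[0,0,0],1],[[0,-0.02,0],[0,0,0],1],[[0,0,0],[0,0,0],1],[[0,0,0],[0,0,0],1]]'
python3 look.py
python3 - <<'E'
from h import *
p,_=imaging.snapshot('top');q,_=imaging.snapshot('scene')
cv2.imwrite('pics/end.png',cv2.convertScaleAbs(np.vstack([cv2.resize(p[160:340,205:425],(400,300)),cv2.resize(q[160:320,220:430],(400,300))]),alpha=1.5))
E
```

```text
clock: 30.25
tool_pos: [0.4356, -0.0708, 0.2542]
orientation: [-179.7, 0.1, -97.3]
force: [0.2, 0.8, -0.4]
opening: 0.0614
gripper_force: 0.0
clock: 31.45
tool_pos: [0.6038, -0.3909, 0.2498]
orientation: [179.9, 0.0, -97.3]
force: [-0.1, 0.3, -0.1]
opening: 0.0876
gripper_force: 0.0
[ 0.6038 -0.3909  0.2498] [179.9   0.  -97.3]
top red 0.1202 [0.4621 0.1657] [array([462.9, 166.9]), array([56.4, 34.3]), np.float64(82.1)]
top yellow 0.1207 [ 0.4326 -0.0701] [array([432.9, -70.7]), array([56. , 34.3]), np.float64(82.3)]
top green 0.1209 [0.4531 0.0869] [array([453.3,  87.2]), array([56.1, 34.3]), np.float64(82.6)]
top blue 0.1207 [0.4422 0.0089] [array([442.1,   9. ]), array([55.7, 34.1]), np.float64(82.1)]
```

View pics/end.png

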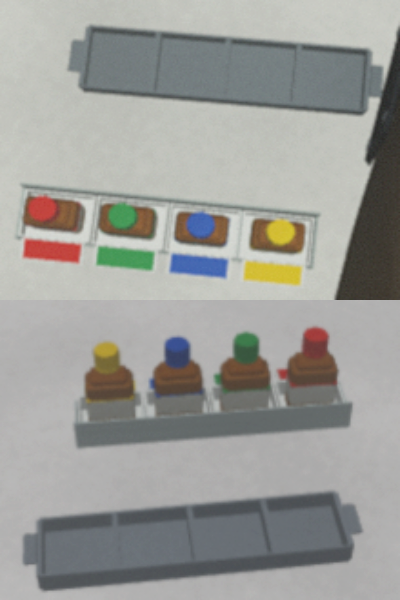

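All four bottles stand in the bins of their own colour, about 1-2 mm from centre, with yaw matching the row and equal cap heights. Handing in.

```bash
python3 -c "
from plant import close_job
print(close_job())"
```

```text
the job is handed in; nothing more can be done
None
```

The job is handed in after about 31.5 s of robot time: in the last top-camera check each of the four bottles stood upright in the bin of its cap's colour, about 1–2 mm from centre with its broad side to the ticket, but the hand-in returned no verdict.

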